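Book a sensor puck into the third gap of the bay rack

TASK

The first two gaps of the rack hold pucks and the third is next. With a fingertip run along the rail of the rack from its left end to the right, fold over the flags of the first, second and third gap in that order, and leave the other flags standing. Then push the sensor puck that lies in front of the rack along the desk into the third gap from the left, until it is home against the back wall; do not lift it, leave the other things where they are and take the hand clear.

Things in the scene. Friction and masses are not known exactly. Their poses are not given: they have to be found in the camera images.
- rack: Grey metal bay rack, screwed down, 278 mm long (y), x -30 to +26 mm, 30 mm high, no floor. Origin: on the desk under its middle; x points from the gaps' mouths to the back wall (away from the robot), y to the left, z up. Five gaps, open in front (-x) and above, 50 mm clear, 54 mm apart, centres at y = +108, +54, 0, -54, -108 mm from left to right.
- rack_gap3 (a point): Mouth of the third gap from the left, at desk height: rack (-30, 0, 0) mm; axes as the rack's. The dividers are 4 mm thick (rounded noses 6 mm), 20 mm high (end plates 30 mm), their front ends at rack x = -30 mm; the back wall's inner face is at rack x = +10 mm, so a gap is 40 mm deep.
- rack_rail_left (a point): Left end of the rail, on its middle line: rack (+18, +139, 30) mm; axes as the rack's. The rail is the flat top of the back wall, 16 mm wide, 30 mm above the desk; it runs along rack y, and over the middle of each gap a flag is hinged on it.
- puck: Black moulded sensor puck on the desk in front of the rack, 38 (own x) x 44 (own y) x 17 mm high, bevelled corners, about 50 g, slides easily. Origin: centre of its underside. Its 44 mm length points roughly into the rack, so its 38 mm width fits a gap. Fully home its centre is at rack x = -12 mm and its near end stands 4 mm proud of the dividers.
- stored_puck1: An identical puck already in the first (leftmost) gap; stays there. Origin: centre of its underside.
- stored_puck2: An identical puck already in the second gap; stays there. Origin: centre of its underside.
- wick: Small reel, 34 mm across, 8 mm high, in the fifth gap; a bystander. Origin: centre of its underside.
- magnet: Flat nickel block, 27 x 27 x 10 mm, on the desk to the right of the puck; a bystander. Origin: centre of its underside.
- tape: Roll of cream tape, 60 mm across, 19 mm high, on the desk to the left of the puck; a bystander. Origin: centre of its underside.
- flag1 (a joint): Angle of flag 1 from the left, rad: near 0 upright, positive folded to the right (rack -y), stops at -0.12 and 1.4. Aluminium blade 16 mm wide (rack x), 3 mm thick, 27 mm tall; hinge at rack x +18, z 33 mm, y the gap's centre; top 60 mm above the desk. Swings at a light touch (under 0.3 N); past about 0.6 rad it drops to its stop and stays down.
- flag2 (a joint): Angle of flag 2 from the left, rad: near 0 upright, positive folded to the right (rack -y), stops at -0.12 and 1.4. Built like flag 1, over its own gap.
- flag3 (a joint): Angle of flag 3 from the left, rad: near 0 upright, positive folded to the right (rack -y), stops at -0.12 and 1.4. Built like flag 1, over its own gap.
- flag4 (a joint): Angle of flag 4 from the left, rad: near 0 upright, positive folded to the right (rack -y), stops at -0.12 and 1.4. Built like flag 1, over its own gap.
- flag5 (a joint): Angle of flag 5 from the left, rad: near 0 upright, positive folded to the right (rack -y), stops at -0.12 and 1.4. Built like flag 1, over its own gap.
Not all that is in view belongs to the job. What is shaped like the puck but green is not meant.

How it is judged:
By the outcome, as a careful person would: the job done as asked, in the order asked, and still so for the second after the job is handed in, with the robot touching nothing.
It also fails if it takes over 54 s, if anything falls off the work surface, if the arm or the gripper's body presses on something with over 40 N, if the wrist force passes 120 N, or if a joint passes its speed limit or range.

ROBOT

A 6-joint arm with a two-finger parallel gripper is mounted at the origin on a cart in front of the work surface, level with it; the furniture and walls round the work are solid. World frame = base frame: x ahead of the robot, y to its left, z up, the work surface at z = 0. Lengths are in mm, angles in rad, forces in N, time in s.
With the tool pointing down it reaches from about 350 to 775 mm from the base axis. Payload 5.5 kg.
Tool frame: the origin (TCP) lies at the very end of the fingers, on their centre line; the grasp point (between the pads) lies 19 mm behind it; z points along the fingers, y is the line along which they close (so a half turn about z gives the same grasp; the last joint's range is limited). The gripper opens to 85 mm and grips with 20 to 120 N. Pads are 22 mm wide; open, the fingers measure 114 mm over their backs; the gripper's body (76 mm by 85 mm) begins 54 mm behind the grasp point. The pads swing forward as they close: fully open they stand 13 mm farther back than shut.
Start: joints at [-1.426, 0.313, 0.046, 1.304, 0, 1.431], TCP at [161.55, -551.882, 231.323] pointing down, gripper open.
Joint ranges: [-2.76, 2.76], [-0.86, 1.69], [-1.03, 1.26], [-2.2, 2.34], [-1.47, 1.5], [-3.14, 3.14]. Speed limits (rad/s): [2.57, 2.57, 3.14, 3.14, 3.14, 3.14].

INTERFACE

Orientations are given as a unit quaternion [w, x, y, z].
In Python, from station import bot gives the robot as it stands.
- The arm moves only by the tool jog_arm, never from a script. Its argument "plan" is a list of rows, each an object of numbers: "x", "y", "z": the shift along the tool's x, y, z in m; "roll": the turn about the tool's z in rad; "hand": the opening in per cent of the stroke, from 0 (shut) to 100 (fully open). In form: [{"x": .., "y": .., "z": .., "roll": .., "hand": ..}, ...]. A call has 1 to 12 rows; each row shifts and turns the commanded pose from where the row before left it, along the tool's axes as they then stand; what a row does not reach is not made up. A row lasts 1/8 s, in which the tool goes at most 62.5 mm and 10.7 degrees, less where a joint would pass 70% of its speed; a pose out of reach is approached as far as the arm can. A call with a gripper value outside its range is refused whole. The fingers move at their own pace and stop on an object; the grip force is fixed at half the most. Time passes only in rows, so rows that do not move let the fingers close. It gives the time, the measured TCP pose, the force, the opening and the grip force at its end, in the units of the state.
- bot.sense(): the state, without advancing time (a new reading comes with each control period).
- bot.capture(name): name is "scene" or "top" or "wrist"; returns (picture, depth): 384x512x3 uint8, red, green, blue; 384x512 float32, mm along the optical axis (not along the pixel's ray), 0 where there is no reading.
- bot.get_calibration(name): a dict with "vertical_fov" (degrees; the focal length in pixels is half the picture's height over the tangent of half this angle, whatever the lens; pixels are square), "cx", "cy" (the principal point, pixels), "extrinsics" (4x4, takes a point from camera to world coordinates). Camera axes: x right, y up, looking along -z (the intrinsics and any distortion apply to the point x, -y, -z); pixel columns grow to the right and rows downward; lengths in mm; the calibration is good to about 2 mm. The wrist camera is an equidistant fisheye: a pixel r from the principal point sees the ray r / f radians off the axis. A picture is of the moment at which its call begins: read the wrist's pose just before it. get_calibration takes no time and is no camera call; for the wrist camera it gives the pose at the moment of the call.
- bot.finish_job(): hands the job in; it is judged then, once.
The state is a dict: "time_s": time; "joint_pos": joint angles; "qvel": joint speeds; "tau": joint torques, N m; "ee_pos": TCP position; "tcp_rot": TCP orientation; "ft_force": force on the tool from outside, world axes, zero at the start; "moment": the same for the moment, N m; "finger_gap": finger opening in mm; "finger_force": force on a finger pad.
Only numpy, scipy, OpenCV 4.12 (cv2) and the standard library are available. Lean on these libraries where they do the work, as an engineer would, in place of code of your own. Each camera call takes 0.05 s, during which the arm holds its last target. There are 200 camera calls.

## Working session

There is one attempt and no reset: what is moved stays moved. The work goes in short steps, Python scripts to look and compute and a tool call to move; the robot and the scene stay as the last step left them, time stands still between calls to the robot, and variables do not carry over. Pictures are saved under pics/ and viewed, at most 10 in all, crops included, and the job is handed in when it is done.

Besides the shell and the picture viewer there is one more tool, called after "Emit:" as name(argument=value, ...) on one line, values as JSON. jog_arm: Moves the arm, as the interface text tells. Its arguments: {"type":"object","properties":{"plan":{"type":"array"}},"required":["plan"]}

```bash
ls; mkdir -p pics
cat > h.py <<'E'
import numpy as np, cv2
from station import bot
def K(c,shape=(384,512)):
    return shape[0]/2/np.tan(np.radians(c["vertical_fov"])/2)
def cloud(d,c):
    f=K(c); v,u=np.mgrid[:d.shape[0],:d.shape[1]]
    p=np.stack([(u-c["cx"])/f*d,-(v-c["cy"])/f*d,-d,np.ones_like(d)],-1)
    return (p@np.array(c["extrinsics"]).T)[...,:3]
def ray(uv,c,z):
    f=K(c);E=np.array(c["extrinsics"]);uv=np.atleast_2d(uv).astype(float)
    d=np.stack([(uv[:,0]-c["cx"])/f,-(uv[:,1]-c["cy"])/f,-np.ones(len(uv))],1)@E[:3,:3].T
    o=E[:3,3]; return o+d*((z-o[2])/d[:,2])[:,None]
E
python3 - <<'E'
from h import *
for n in("scene","top"):
    im,d=bot.capture(n); c=bot.get_calibration(n); print(n,{k:(np.round(v,3).tolist()) for k,v in c.items()},(d>0).mean())
    np.savez(n+"0.npz",im=im,d=d); cv2.imwrite(f"pics/{n}0.png",cv2.resize(im[...,::-1],(800,600)))
s=bot.sense(); print(s)
E
```

```text
pics
scene {'vertical_fov': 53.697, 'cx': 256.616, 'cy': 192.961, 'extrinsics': [[0.195, -0.83, 0.523, 969.095], [0.981, 0.172, -0.093, -301.581], [-0.012, 0.531, 0.847, 790.433], [0.0, 0.0, 0.0, 1.0]]} 0.9959564208984375
top {'vertical_fov': 43.451, 'cx': 259.901, 'cy': 194.631, 'extrinsics': [[0.022, 0.977, -0.212, 345.961], [-1.0, 0.021, -0.006, -239.429], [-0.001, 0.212, 0.977, 934.494], [0.0, 0.0, 0.0, 1.0]]} 0.9961446126302084
{'time_s': 0.1, 'joint_pos': array([-1.42562793e+00,  3.13950812e-01,  4.51023927e-02,  1.30360683e+00,
        3.32885846e-05,  1.43120034e+00]), 'qvel': array([ 0.00137295, -0.00233652,  0.00162865,  0.00194264, -0.00120258,
       -0.00064679]), 'tau': array([ 3.59522746e-03, -4.81723773e+01,  2.99245566e+01,  1.25214615e-02,
       -1.56299848e-04,  1.47813904e-05]), 'ee_pos': array([ 161.47215896, -551.39121206,  230.48754014]), 'tcp_rot': array([-8.29505364e-04,  9.89880430e-01,  1.41901536e-01,  1.43331750e-05]), 'ft_force': array([ 0.34963514,  0.75520539, -0.43687598]), 'moment': array([-0.03099696, -0.00215265, -0.01489959]), 'finger_force': 0.0, 'finger_gap': 85.42569631308385}
```

View pics/top0.png

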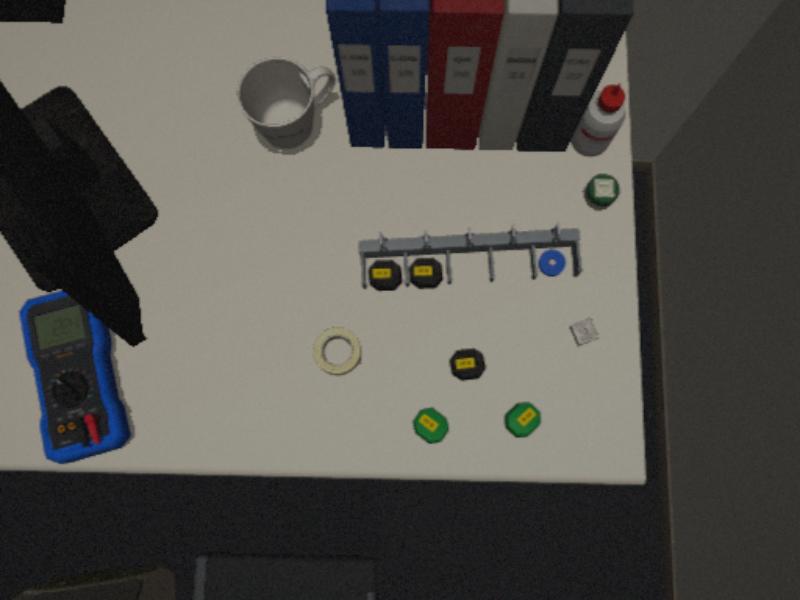

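View pics/scene0.png

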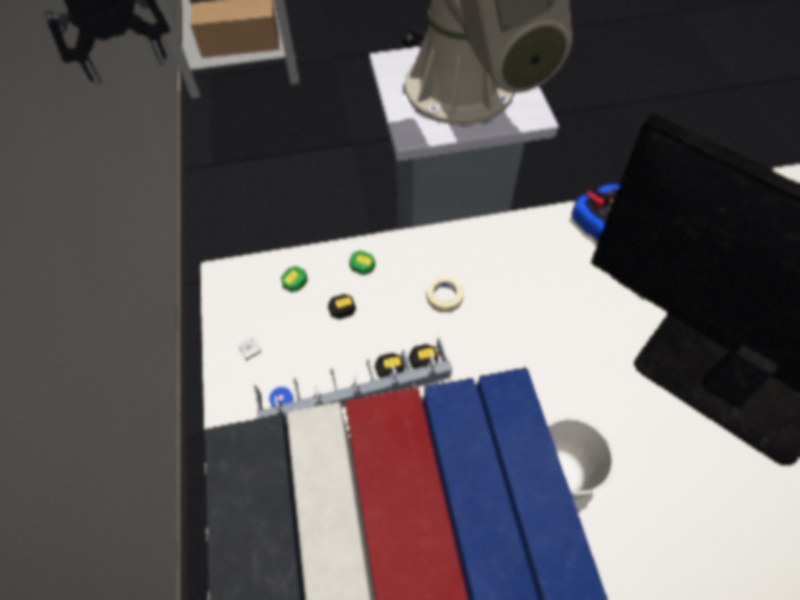

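The top view (800x600 px) shows the rack rail from (360,245) to (580,236), the puck at (467,364), the tape at (337,350), the magnet at (585,332) and binders standing behind the rack. The green pucks at (431,425) and (522,420) are decoys. The scene view shows the same layout from behind.

Run:
```python
from h import *
z=np.load("top0.npz");im,d=z["im"],z["d"];c=bot.get_calibration("top");P=cloud(d,c)
s=.64
def reg(x0,x1,y0,y1):
    m=np.zeros(d.shape,bool);m[int(y0*s):int(y1*s),int(x0*s):int(x1*s)]=1;return m
print("desk z",np.median(P[...,2][reg(200,300,200,300)]))
m=reg(340,600,215,260)&(abs(P[...,2]-30)<4)
q=P[m]; print("rail n",m.sum(),q.min(0),q.max(0))
r=cv2.minAreaRect(q[:,:2].astype(np.float32)); print(r, cv2.boxPoints(r))
vx=cv2.fitLine(q[:,:2].astype(np.float32),cv2.DIST_HUBER,0,.01,.01).ravel();print("line",vx)
# flags: high pts
m=reg(340,600,205,260)&(P[...,2]>42)&(P[...,2]<70)
n,l,st,ce=cv2.connectedComponentsWithStats(m.astype(np.uint8))
for i in range(1,n):
    if st[i,4]>2: print("flag",st[i,4],P[l==i].mean(0).round(1),P[l==i][:,2].max().round(1))
# binders
m=reg(325,640,0,160)&(P[...,2]>60); q=P[m]; print("binders", q.min(0),q.max(0))
h=P[reg(340,400,90,170)];print("binder front", np.percentile(h[h[:,2]>40],[0,2,50,100],axis=0).round(0).tolist())
# objects
hsv=cv2.cvtColor(im,cv2.COLOR_RGB2HSV)
for nm,R,zt in(("puck",(435,500,340,390),17),("st1",(366,403,256,292),17),("st2",(409,445,256,290),17),("tape",(300,370,315,385),19),("mag",(560,610,310,355),10)):
    m=reg(*R)&((P[...,2]>4) if nm in("tape","mag") else ((hsv[...,2]<70)|((hsv[...,1]>120)&(hsv[...,0]>15)&(hsv[...,0]<40))))
    n,l,st,ce=cv2.connectedComponentsWithStats(m.astype(np.uint8));i=1+st[1:,4].argmax();m=l==i
    m=cv2.morphologyEx(m.astype(np.uint8),cv2.MORPH_CLOSE,np.ones((7,7)))>0
    v,u=np.nonzero(m);w=ray(np.stack([u,v],1),c,zt)
    r=cv2.minAreaRect(w[:,:2].astype(np.float32))
    print(nm,m.sum(),"mean",w.mean(0).round(1),np.round(r[0],1),np.round(r[1],1),round(r[2],1),"depth z",np.percentile(P[m][:,2],[10,50,90]).round(1))
    if nm[0] in"ps":
        y=m&(hsv[...,1]>120)&(hsv[...,0]>15)&(hsv[...,0]<40)&(hsv[...,2]>90)
        v,u=np.nonzero(y);w=ray(np.stack([u,v],1),c,zt);r=cv2.minAreaRect(w[:,:2].astype(np.float32));print("  label",y.sum(),w.mean(0).round(1),np.round(r[1],1),round(r[2],1))
big=cv2.resize(im[int(200*s):int(460*s),int(300*s):int(640*s)],None,fx=3.6,fy=3.6,interpolation=cv2.INTER_CUBIC);big=big[:600,:800]
cv2.imwrite("pics/crop.png",cv2.convertScaleAbs(big[...,::-1],alpha=1.5));
```

```text
desk z -0.8782415881101429
rail n 1061 [ 600.32096331 -448.57074174   26.01041936] [ 645.08526546 -171.65603339   33.97075342]
((622.76416015625, -310.2884521484375), (39.40895080566406, 277.1928405761719), 1.1833444833755493) [[ 600.20166 -172.12852]
 [ 605.92615 -449.26224]
 [ 645.32666 -448.44836]
 [ 639.6022  -171.31467]]
line [ 7.8210466e-02 -9.9693686e-01  6.2581653e+02 -3.0899664e+02]
flag 24 [ 634.8 -415.7   55. ] 61.1
flag 18 [ 625.7 -307.8   56.6] 61.9
flag 19 [ 630.2 -361.4   55.3] 62.2
flag 16 [ 621.6 -254.6   58.1] 61.5
flag 24 [ 616.7 -200.4   55.3] 61.7
binders [ 345.96068144 -496.20194263   60.01870016] [ 896.16666163 -125.98617085  934.49423829]
binder front [[346.0, -239.0, 40.0], [756.0, -220.0, 42.0], [760.0, -188.0, 106.0], [798.0, -153.0, 934.0]]
puck 357 mean [ 471.8 -310.1   17. ] [ 471.8 -310.3] [36.7 41.5] 8.4 depth z [12.7 16.1 18.6]
  label 73 [ 473.3 -307.5   17. ] [11.6 21.2] 1.2
st1 345 mean [ 581.9 -206.1   17. ] [ 582.  -205.8] [36.5 39.4] 1.2 depth z [ 9.6 15.9 18.5]
  label 68 [ 585.1 -201.2   17. ] [10.2 21.7] 1.2
st2 358 mean [ 586.  -256.5   17. ] [ 586.1 -256. ] [38.6 41.4] 1.2 depth z [ 9.4 15.9 18.4]
  label 67 [ 589.7 -254.2   17. ] [10.2 21.7] 1.2
tape 516 mean [ 484.8 -149.3   19. ] [ 485.3 -149.1] [58.3 57.6] 2.0 depth z [13.7 17.9 19.8]
mag 201 mean [ 517.2 -455.7   10. ] [ 517.2 -455.3] [27.  28.9] 22.9 depth z [ 6.2  8.7 11.4]
```

View pics/crop.png

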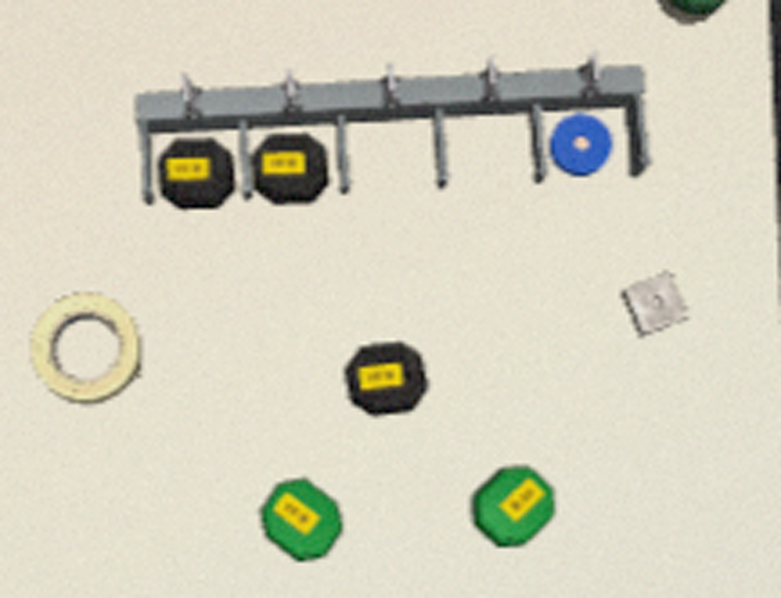

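The crop shows the puck at crop px (386,379), nearly square to the rack. The flags stand at (190..592, ~85) and gap 3 is centred near (390,150). In base axes the rack yaw is about 0.081 rad, its origin is about (608,-309.5), and the puck is about 10 mm left of gap 3's axis. Next I move over the area for a wrist view.

Emit:
jog_arm(plan=[{"roll": 0.102,"hand": 0},{"roll": 0.102,"hand": 0},{"x": 0.0357,"y": -0.0213,"hand": 0},{"x": 0.0357,"y": -0.0213,"hand": 0},{"x": 0.0357,"y": -0.0213,"hand": 0},{"x": 0.0357,"y": -0.0213,"hand": 0},{"x": 0.0357,"y": -0.0213,"hand": 0},{"x": 0.0357,"y": -0.0213,"hand": 0},{"x": 0.0357,"y": -0.0213,"hand": 0},{"x": 0.0357,"y": -0.0213,"hand": 0},{"x": 0.0357,"y": -0.0213,"hand": 0},{"x": 0.0357,"y": -0.0213,"hand": 0}])

```text
$.plan[0]: bad value
```

Emit:
jog_arm(plan=[{"hand": 0},{"hand": 0}])

```text
$.plan[0]: bad value
```

```bash
cat >> h.py <<'E'
def wray(uv,c,z):
    f=K(c);E=np.array(c["extrinsics"]);uv=np.atleast_2d(uv).astype(float)
    q=(uv-[c["cx"],c["cy"]]);r=np.hypot(*q.T);th=r/f;k=np.where(r>0,np.sin(th)/np.maximum(r,1e-9),0)
    d=np.stack([q[:,0]*k,-q[:,1]*k,-np.cos(th)],1)@E[:3,:3].T
    o=E[:3,3]; return o+d*((z-o[2])/d[:,2])[:,None]
def yaw(s):
    w,x,y,z=s["tcp_rot"];return np.arctan2(2*(x*y+w*z),1-2*(y*y+z*z))
def st():
    s=bot.sense();print(round(s["time_s"],2),s["ee_pos"].round(1),"yaw",yaw(s).round(4),"F",s["ft_force"].round(1),"gap",round(s["finger_gap"],1));return s
E
python3 - <<'E'
from h import *
st();c=bot.get_calibration("wrist");im,d=bot.capture("wrist")
np.savez("w0.npz",im=im,d=d,E=c["extrinsics"]);print(c["vertical_fov"],c["cx"],c["cy"],np.round(c["extrinsics"],2).tolist())
cv2.imwrite("pics/w0.png",cv2.convertScaleAbs(cv2.resize(im[...,::-1],(800,600),interpolation=cv2.INTER_CUBIC),alpha=1.4))
E
```

```text
0.1 [ 161.5 -551.4  230.5] yaw 0.2848 F [ 0.3  0.8 -0.4] gap 85.4
65.70646984690485 253.41833603684373 190.04870873661412 [[0.28, 0.91, 0.31, 241.36], [-0.96, 0.27, 0.09, -529.61], [-0.0, -0.32, 0.95, 372.71], [0.0, 0.0, 0.0, 1.0]]
```

View pics/w0.png

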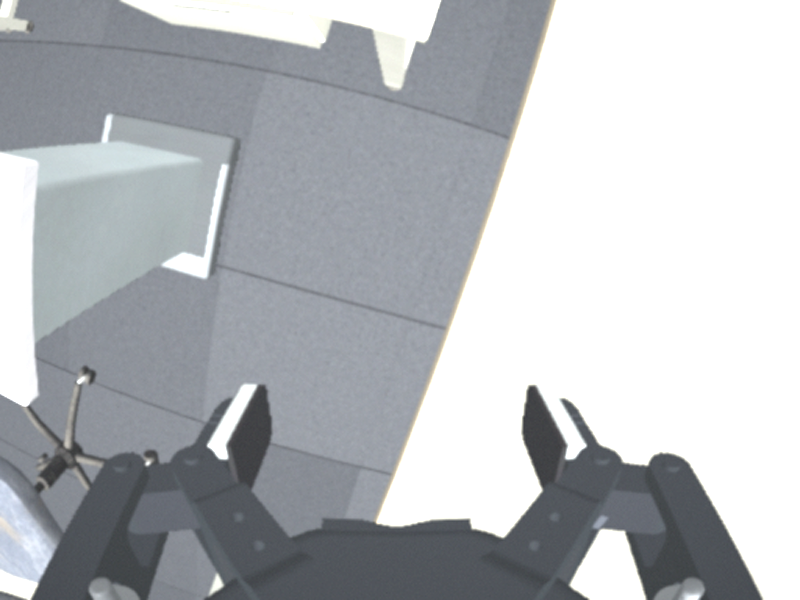

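That wrist view is from the start pose: the arm did not move because the rows were refused. It shows the open fingers and the floor. I'll resend with all the fields filled in.

Emit:
jog_arm(plan=[{"x": 0,"y": 0,"z": 0,"roll": 0.102,"hand": 0},{"x": 0,"y": 0,"z": 0,"roll": 0.102,"hand": 0},{"x": 0.0357,"y": -0.0213,"z": 0,"roll": 0,"hand": 0},{"x": 0.0357,"y": -0.0213,"z": 0,"roll": 0,"hand": 0},{"x": 0.0357,"y": -0.0213,"z": 0,"roll": 0,"hand": 0},{"x": 0.0357,"y": -0.0213,"z": 0,"roll": 0,"hand": 0},{"x": 0.0357,"y": -0.0213,"z": 0,"roll": 0,"hand": 0},{"x": 0.0357,"y": -0.0213,"z": 0,"roll": 0,"hand": 0},{"x": 0.0357,"y": -0.0213,"z": 0,"roll": 0,"hand": 0},{"x": 0.0357,"y": -0.0213,"z": 0,"roll": 0,"hand": 0},{"x": 0.0357,"y": -0.0213,"z": 0,"roll": 0,"hand": 0},{"x": 0.0357,"y": -0.0213,"z": 0,"roll": 0,"hand": 0}])

```text
time_s: 1.65
ee_pos: [501.1, -309.7, 231.0]
tcp_rot: [-0.0, 0.999, 0.04, -0.0]
ft_force: [0.5, 0.1, -1.4]
finger_gap: 0.3
finger_force: 0.0
```

Emit:
jog_arm(plan=[{"x": 0,"y": 0,"z": 0,"roll": 0,"hand": 0},{"x": 0,"y": 0,"z": 0,"roll": 0,"hand": 0}])

```text
time_s: 1.9
ee_pos: [499.9, -310.7, 230.9]
tcp_rot: [-0.0, 0.999, 0.041, -0.0]
ft_force: [-0.4, -0.7, -0.3]
finger_gap: 0.2
finger_force: 0.0
```

Run:
```python
from h import *
st();c=bot.get_calibration("wrist");im,d=bot.capture("wrist")
np.savez("w1.npz",im=im,d=d,E=c["extrinsics"]);print(np.round(c["extrinsics"],2).tolist())
cv2.imwrite("pics/w1.png",cv2.convertScaleAbs(cv2.resize(im[...,::-1],(800,600),interpolation=cv2.INTER_CUBIC),alpha=1.3))
```

```text
1.9 [ 499.9 -310.7  230.9] yaw 0.0813 F [-0.4 -0.7 -0.3] gap 0.2
[[0.08, 0.94, 0.32, 582.91], [-1.0, 0.08, 0.03, -305.21], [0.0, -0.32, 0.95, 373.01], [0.0, 0.0, 0.0, 1.0]]
```

View pics/w1.png

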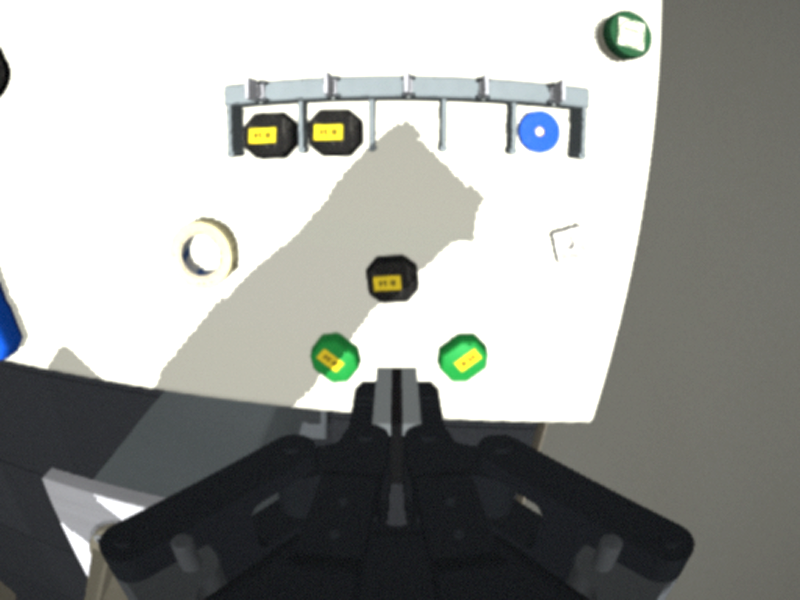

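The wrist view (800x600 px) has the puck at (392,278), gap 3 between dividers at (373,125) and (443,125), the flags at (252..560, ~88), and the shut fingertip at (397,375).

Run:
```python
from h import *
z=np.load("w1.npz");im,d=z["im"],z["d"];c=bot.get_calibration("wrist");c["extrinsics"]=z["E"]
t=.081;R=np.array([[np.cos(t),np.sin(t)],[-np.sin(t),np.cos(t)]])
O=np.array([607.9,-309.5]); rk=lambda w:(w[...,:2]-O)@R.T
hsv=cv2.cvtColor(im,cv2.COLOR_RGB2HSV);s=.64
for nm,(x0,x1,y0,y1) in dict(puck=(355,430,245,310),st2=(306,364,100,162),st1=(243,299,105,162)).items():
    B=np.zeros(d.shape,bool);B[int(y0*s):int(y1*s),int(x0*s):int(x1*s)]=1
    yl=(hsv[...,1]>140)&(hsv[...,0]>15)&(hsv[...,0]<40)&(hsv[...,2]>100)&B
    m=((hsv[...,2]<60)&B)|yl
    n,l,sts,_=cv2.connectedComponentsWithStats(m.astype(np.uint8));m=l==1+sts[1:,4].argmax()
    v,u=np.nonzero(m);w=rk(wray(np.stack([u,v],1),c,12)).astype(np.float32);r=cv2.minAreaRect(w);print(nm,np.round(r[0],1),np.round(r[1],1),round(r[2],1),w.min(0).round(1),w.max(0).round(1))
    k=cv2.convexHull(np.stack([u,v],1).astype(np.int32));p=cv2.approxPolyDP(k,2,True)[:,0];print(rk(wray(p,c,12)).round(0).tolist())
    v,u=np.nonzero(yl);w=rk(wray(np.stack([u,v],1),c,17)).astype(np.float32);r=cv2.minAreaRect(w);C=np.cov(w.T);ang=np.degrees(np.arctan2(2*C[0,1],C[1,1]-C[0,0])/2);print("  label",w.mean(0).round(1),np.round(r[1],1),round(r[2],1),"tilt(y axis toward +x) deg",ang.round(1))
print("rail left/right top corners z30",rk(wray(np.array([[226,105],[588,105],[226,88],[588,88]])*s,c,30)).round(1).tolist())
print("noses z20",rk(wray(np.array([[303,151],[373,149],[443,149],[511,152]])*s,c,20)).round(1).tolist())
print("flags rail z33",rk(wray(np.array([[254,97],[332,95],[408,94],[484,96],[560,98]])*s,c,33)).round(1).tolist())
print("green",rk(wray(np.array([[335,357],[463,357]])*s,c,10)).round(0).tolist())
```

```text
puck [-131.3    9.5] [37.  39.2] 4.7 [-150.3  -10.2] [-113.3   29.1]
[[-141.0, -9.0], [-149.0, -1.0], [-149.0, 20.0], [-141.0, 28.0], [-124.0, 29.0], [-115.0, 21.0], [-113.0, 0.0], [-120.0, -9.0]]
  label [-133.7   13. ] [11.8 21.4] 0.0 tilt(y axis toward +x) deg -1.7
st2 [-14.2  55. ] [42.6 33.1] 88.7 [-31.1  33.7] [ 2.5 76.2]
[[-23.0, 34.0], [-31.0, 42.0], [-31.0, 61.0], [-17.0, 75.0], [-5.0, 76.0], [2.0, 60.0], [2.0, 43.0], [-7.0, 34.0]]
  label [-14.   57.9] [23.  13.3] 88.0 tilt(y axis toward +x) deg -0.7
st1 [-14.2 105.4] [43.6 33.7] 88.2 [-30.9  83.5] [  2.8 127.4]
[[-22.0, 84.0], [-31.0, 93.0], [-29.0, 116.0], [-21.0, 127.0], [-7.0, 127.0], [2.0, 115.0], [2.0, 93.0], [-6.0, 84.0]]
  label [-13.9 109.9] [24.1 13.6] 86.2 tilt(y axis toward +x) deg 0.5
rail left/right top corners z30 [[10.9, 133.7], [13.1, -140.4], [24.2, 133.5], [26.5, -140.2]]
noses z20 [[-28.2, 76.2], [-28.1, 23.1], [-27.7, -29.4], [-28.1, -81.9]]
flags rail z33 [[14.7, 110.2], [12.5, 51.8], [12.4, -2.7], [12.7, -57.6], [15.7, -116.0]]
green [[-204.0, 59.0], [-204.0, -53.0]]
```

Emit:
jog_arm(plan=[{"x": 0,"y": 0,"z": 0,"roll": -0.1745,"hand": 0},{"x": 0,"y": 0,"z": 0,"roll": -0.1745,"hand": 0},{"x": 0,"y": 0,"z": 0,"roll": -0.1745,"hand": 0},{"x": 0,"y": 0,"z": 0,"roll": -0.1745,"hand": 0},{"x": 0,"y": 0,"z": 0,"roll": -0.1745,"hand": 0},{"x": 0,"y": 0,"z": 0,"roll": -0.1745,"hand": 0},{"x": 0,"y": 0,"z": 0,"roll": -0.1745,"hand": 0},{"x": 0,"y": 0,"z": 0,"roll": -0.1745,"hand": 0},{"x": 0,"y": 0,"z": 0,"roll": -0.1745,"hand": 0}])

```text
time_s: 3.08
ee_pos: [499.0, -311.8, 231.4]
tcp_rot: [-0.0, 0.677, 0.736, -0.0]
ft_force: [0.4, 0.1, 0.3]
finger_gap: 0.4
finger_force: 0.0
```

Emit:
jog_arm(plan=[{"x": 0.036,"y": 0.0315,"z": 0,"roll": 0,"hand": 0},{"x": 0.036,"y": 0.0315,"z": 0,"roll": 0,"hand": 0},{"x": 0.036,"y": 0.0315,"z": 0,"roll": 0,"hand": 0},{"x": 0.036,"y": 0.0315,"z": 0,"roll": 0,"hand": 0},{"x": 0,"y": 0,"z": 0.04,"roll": 0,"hand": 0},{"x": 0,"y": 0,"z": 0.04,"roll": 0,"hand": 0},{"x": 0,"y": 0,"z": 0.04,"roll": 0,"hand": 0},{"x": 0,"y": 0,"z": 0.03,"roll": 0,"hand": 0},{"x": 0,"y": 0,"z": 0,"roll": 0,"hand": 0}])

```text
time_s: 4.2
ee_pos: [611.4, -157.5, 78.7]
tcp_rot: [-0.003, 0.679, 0.734, -0.001]
ft_force: [1.1, 0.3, 0.6]
finger_gap: 0.2
finger_force: 0.0
```

Run:
```python
from h import *
s=st();t=.081;R=np.array([[np.cos(t),np.sin(t)],[-np.sin(t),np.cos(t)]]);print("rack",R@(s["ee_pos"][:2]-[607.9,-311]))
c=bot.get_calibration("wrist");im,d=bot.capture("wrist");np.savez("w2.npz",im=im,d=d,E=c["extrinsics"])
a=cv2.resize(im,(400,300));b,_=bot.capture("top");np.savez("t2.npz",im=b)
b=cv2.resize(b[100:280,160:400],(400,300),interpolation=cv2.INTER_CUBIC)
cv2.imwrite("pics/p2.png",cv2.convertScaleAbs(np.hstack([a,b])[...,::-1],alpha=1.4))
```

```text
4.2 [ 611.4 -157.5   78.7] yaw 1.6494 F [1.1 0.3 0.6] gap 0.2
rack [ 15.86471262 152.70778991]
```

View pics/p2.png

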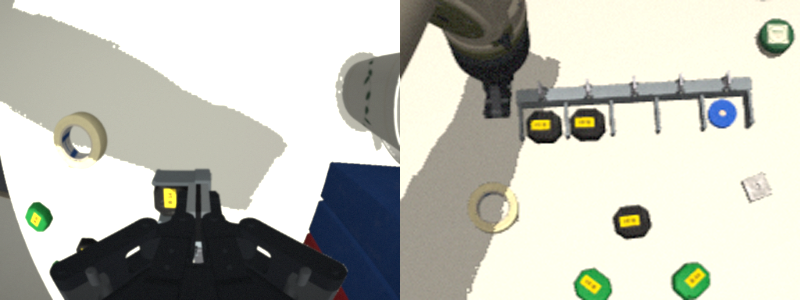

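Left half: wrist view with the rail's left end at about (182,175), beside the fingertip. Right half: top view with the finger at (497,112), just left of the rail, and all the flags up.

Emit:
jog_arm(plan=[{"x": 0,"y": 0.002,"z": 0.016,"roll": 0,"hand": 0},{"x": 0,"y": 0,"z": 0.016,"roll": 0,"hand": 0},{"x": 0,"y": 0,"z": 0,"roll": 0,"hand": 0},{"x": 0,"y": 0,"z": 0,"roll": 0,"hand": 0}])

```text
time_s: 4.8
ee_pos: [616.1, -156.8, 49.2]
tcp_rot: [-0.0, 0.678, 0.735, -0.0]
ft_force: [0.4, -0.6, 0.2]
finger_gap: 0.2
finger_force: 0.0
```

Emit:
jog_arm(plan=[{"x": 0,"y": -0.002,"z": 0.005,"roll": 0,"hand": 0},{"x": -0.005,"y": 0,"z": 0,"roll": 0,"hand": 0},{"x": -0.01,"y": 0,"z": 0,"roll": 0,"hand": 0},{"x": -0.012,"y": 0,"z": 0,"roll": 0,"hand": 0},{"x": -0.012,"y": 0,"z": 0,"roll": 0,"hand": 0},{"x": -0.012,"y": 0,"z": 0,"roll": 0,"hand": 0},{"x": -0.012,"y": 0,"z": 0,"roll": 0,"hand": 0},{"x": -0.012,"y": 0,"z": 0,"roll": 0,"hand": 0},{"x": -0.012,"y": 0,"z": 0,"roll": 0,"hand": 0},{"x": -0.012,"y": 0,"z": 0,"roll": 0,"hand": 0}])

```text
time_s: 6.05
ee_pos: [622.2, -256.6, 44.3]
tcp_rot: [-0.0, 0.678, 0.735, -0.0]
ft_force: [0.3, 0.3, -0.5]
finger_gap: -0.1
finger_force: 0.0
```

Emit:
jog_arm(plan=[{"x": -0.012,"y": 0,"z": 0,"roll": 0,"hand": 0},{"x": 0,"y": 0,"z": 0,"roll": 0,"hand": 0}])

```text
time_s: 6.3
ee_pos: [623.2, -268.9, 44.3]
tcp_rot: [0.0, 0.679, 0.735, -0.0]
ft_force: [-0.2, 0.1, 0.9]
finger_gap: -0.0
finger_force: 0.0
```

Emit:
jog_arm(plan=[{"x": -0.011,"y": 0,"z": 0,"roll": 0,"hand": 0},{"x": -0.011,"y": 0,"z": 0,"roll": 0,"hand": 0},{"x": -0.011,"y": 0,"z": 0,"roll": 0,"hand": 0},{"x": -0.011,"y": 0,"z": 0,"roll": 0,"hand": 0},{"x": -0.008,"y": 0,"z": 0,"roll": 0,"hand": 0},{"x": -0.004,"y": 0,"z": 0,"roll": 0,"hand": 0},{"x": 0,"y": 0,"z": 0,"roll": 0,"hand": 0},{"x": 0,"y": 0,"z": -0.03,"roll": 0,"hand": 0},{"x": 0,"y": 0,"z": -0.05,"roll": 0,"hand": 0},{"x": 0,"y": 0,"z": -0.05,"roll": 0,"hand": 0}])

```text
time_s: 7.55
ee_pos: [627.3, -322.8, 175.3]
tcp_rot: [-0.001, 0.678, 0.735, -0.0]
ft_force: [0.5, -1.1, 0.1]
finger_gap: 0.1
finger_force: 0.0
```

Emit:
jog_arm(plan=[{"x": 0.007,"y": -0.0463,"z": -0.004,"roll": 0,"hand": 0},{"x": 0.007,"y": -0.0463,"z": -0.004,"roll": 0,"hand": 0},{"x": 0.007,"y": -0.0463,"z": -0.004,"roll": 0,"hand": 0},{"x": 0.007,"y": -0.0463,"z": -0.003,"roll": 0,"hand": 0}])

```text
time_s: 8.05
ee_pos: [439.4, -309.8, 189.6]
tcp_rot: [0.0, 0.678, 0.735, -0.0]
ft_force: [0.7, -0.2, -0.1]
finger_gap: 0.1
finger_force: 0.0
```

Emit:
jog_arm(plan=[{"x": 0,"y": 0,"z": 0,"roll": 0.1745,"hand": 0},{"x": 0,"y": 0,"z": 0,"roll": 0.1745,"hand": 0},{"x": 0,"y": 0,"z": 0,"roll": 0.1745,"hand": 0},{"x": 0,"y": 0,"z": 0,"roll": 0.1745,"hand": 0},{"x": 0,"y": 0,"z": 0,"roll": 0.1745,"hand": 0},{"x": 0,"y": 0,"z": 0,"roll": 0.1745,"hand": 0},{"x": 0,"y": 0,"z": 0,"roll": 0.1745,"hand": 0},{"x": 0,"y": 0,"z": 0,"roll": 0.1745,"hand": 0},{"x": 0,"y": 0,"z": 0,"roll": 0.1745,"hand": 0},{"x": 0,"y": 0,"z": 0,"roll": 0,"hand": 0}])

```text
time_s: 9.3
ee_pos: [440.8, -310.1, 189.4]
tcp_rot: [0.0, 0.999, 0.042, 0.0]
ft_force: [0.4, 0.2, -0.1]
finger_gap: 0.1
finger_force: 0.0
```

Run:
```python
from h import *
s=st()
c=bot.get_calibration("wrist");im,d=bot.capture("wrist");np.savez("w3.npz",im=im,d=d,E=c["extrinsics"])
cv2.imwrite("pics/w3.png",cv2.convertScaleAbs(cv2.resize(im[:250,80:413][...,::-1],(799,600),interpolation=cv2.INTER_CUBIC),alpha=1.3))
```

```text
9.3 [ 440.8 -310.1  189.4] yaw 0.0832 F [ 0.4  0.2 -0.1] gap 0.1
```

View pics/w3.png

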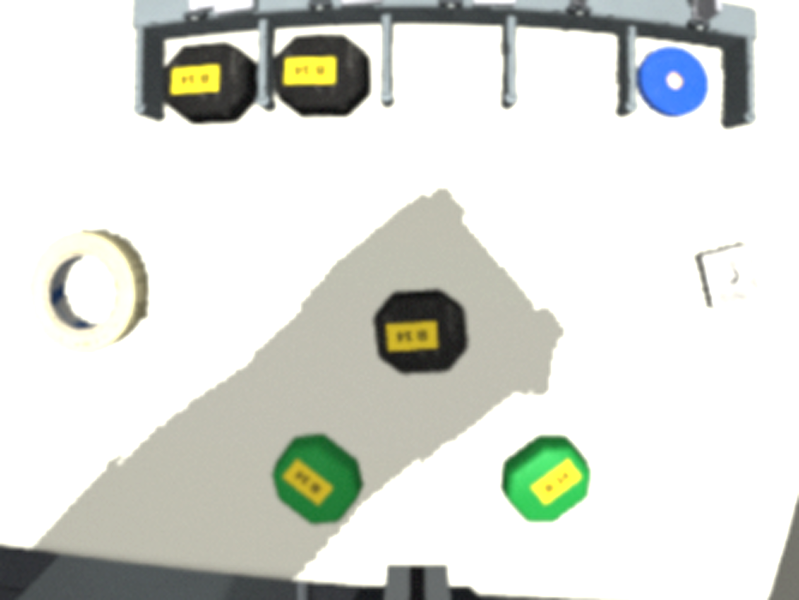

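The third wrist view shows the stored pucks and the free puck at (420,332) in the same orientation mod 180°. The flags are at the top edge: 1 to 3 at (200,15), (320,5) and (450,3), and the fifth is standing at (703,10). I'll measure the puck extents by depth.

```bash
cat >> h.py <<'E'
t=.081;R=np.array([[np.cos(t),np.sin(t)],[-np.sin(t),np.cos(t)]]);O=np.array([609.0,-311.])
rk=lambda w:(w[...,:2]-O)@R.T
def wcloud(d,c):
    f=K(c);E=np.array(c["extrinsics"]);v,u=np.mgrid[:d.shape[0],:d.shape[1]]
    x=u-c["cx"];y=v-c["cy"];r=np.hypot(x,y)+1e-9;k=np.tan(r/f)/r*d
    return (np.stack([x*k,-y*k,-d],-1)@E[:3,:3].T)+E[:3,3]
E
python3 - <<'E'
from h import *
z=np.load("w3.npz");im,d=z["im"],z["d"];c=bot.get_calibration("wrist");c["extrinsics"]=z["E"]
P=wcloud(d,c);r=rk(P);Z=P[...,2]
print("desk",np.median(Z[70:90,150:200]))
def ext(n,x0,x1,y0,y1,z0,z1):
    m=(r[...,0]>x0)&(r[...,0]<x1)&(r[...,1]>y0)&(r[...,1]<y1)&(Z>z0)&(Z<z1);q=r[m]
    print(n,m.sum(),"zmed",np.median(Z[m]).round(1),"x",np.percentile(q[:,0],[1,50,99]).round(1),"y",np.percentile(q[:,1],[1,50,99]).round(1));return q
q=ext("puck",-175,-90,-35,55,11,25)
a=cv2.minAreaRect(q.astype(np.float32));print(a)
print(cv2.approxPolyDP(cv2.convexHull(q.astype(np.float32)),2.,True)[:,0].round(0).tolist())
q=ext("st2",-45,8,33,75,11,18.5);print(cv2.approxPolyDP(cv2.convexHull(q.astype(np.float32)),2.,True)[:,0].round(0).tolist())
ext("st1",-45,8,87,129,11,18.5)
ext("rail",-10,40,-160,160,26,33)
for y in(81,27,-27,-81): ext("div%d"%y,-45,5,y-9,y+9,18.8,26)
for y in(108,54,0,-54,-108): ext("flag%d"%y,0,40,y-30,y+24,34.5,70)
ext("tape",-200,-60,110,210,8,25)
ext("magnet",-150,-40,-200,-110,5,15)
ext("wick",-30,8,-125,-90,4,12)
E
```

```text
desk -0.5124136783744859
puck 1090 zmed 16.5 x [-151.7 -133.9 -117. ] y [-8.3 11.1 30.5]
((-134.68942260742188, 10.931427955627441), (36.10466766357422, 41.2020263671875), 4.3309125900268555)
[[-124.0, -8.0], [-116.0, 3.0], [-118.0, 24.0], [-127.0, 31.0], [-145.0, 30.0], [-152.0, 20.0], [-151.0, -1.0], [-141.0, -9.0]]
st2 1062 zmed 16.4 x [-32.7 -15.9   2.2] y [35.5 54.9 74.3]
[[2.0, 66.0], [-7.0, 75.0], [-25.0, 74.0], [-33.0, 65.0], [-33.0, 45.0], [-23.0, 35.0], [-5.0, 36.0], [2.0, 45.0]]
st1 983 zmed 16.3 x [-32.7 -16.    1.9] y [ 87.6 106.1 126.7]
rail 1683 zmed 29.3 x [-7.  12.3 23.7] y [-137.   -38.5  135.9]
div81 73 zmed 19.6 x [-28.1 -12.1   4.1] y [77.5 80.1 82.2]
div27 69 zmed 19.4 x [-28.6 -12.    4.5] y [24.4 25.9 28. ]
div-27 84 zmed 19.5 x [-28.6 -11.4   4.8] y [-29.7 -27.6 -25.5]
div-81 88 zmed 19.7 x [-28.9 -15.1   5. ] y [-83.6 -81.2 -79. ]
flag108 116 zmed 36.2 x [ 9.6 12.5 17.3] y [ 80.7  94.  109.7]
flag54 31 zmed 36.0 x [ 9.9 10.7 12.1] y [28.4 39.1 56.9]
flag0 41 zmed 36.3 x [ 9.4 11.  11.8] y [-26.9 -16.6   1.7]
flag-54 23 zmed 36.1 x [ 9.2 11.  14. ] y [-58.9 -53.1 -49.9]
flag-108 101 zmed 46.1 x [ 9.6 13.7 21.6] y [-112.2 -106.6 -104.1]
tape 1367 zmed 18.0 x [-136.8 -109.4  -82.1] y [142.6 168.9 198.3]
magnet 500 zmed 9.2 x [-117.2 -102.3  -87.4] y [-152.7 -136.8 -122.2]
wick 625 zmed 7.7 x [-26.4 -10.7   5.2] y [-121.8 -106.2  -90.7]
```

Run:
```python
from h import *
z=np.load("w3.npz");im,d=z["im"],z["d"];c=bot.get_calibration("wrist");c["extrinsics"]=z["E"]
P=wcloud(d,c);r=rk(P);Z=P[...,2]
def prof(y,x0,x1,ax=0):
    k=1-ax
    m=(abs(r[...,k]-y)<1.2)&(r[...,ax]>x0)&(r[...,ax]<x1);q=np.c_[r[m][:,ax],Z[m],im[m].mean(1)];q=q[q[:,0].argsort()]
    b=np.round(q[:,0]);print(y,ax," ".join(f"{int(v)}:{q[b==v,1].mean():.0f}/{q[b==v,2].mean():.0f}" for v in np.unique(b)))
prof(54,-42,20);prof(0,-10,20);prof(11,-165,-105);prof(-134,-20,45,1);prof(-16,25,85,1)
```

```text
54 0 -42:1/234 -41:-2/233 -40:-0/233 -39:-0/232 -38:-2/232 -37:-1/232 -36:-0/231 -35:-0/215 -34:1/135 -33:5/71 -32:15/25 -31:16/38 -30:16/37 -29:16/42 -28:16/42 -27:16/42 -26:16/43 -25:17/47 -24:16/48 -23:17/50 -22:17/93 -21:16/154 -20:17/173 -19:17/171 -18:16/172 -17:16/150 -16:16/143 -15:17/134 -14:16/134 -13:16/150 -12:17/169 -11:17/171 -10:17/154 -9:16/155 -8:17/82 -7:17/47 -6:16/42 -5:17/44 -4:17/44 -3:18/43 -2:17/42 -1:17/42 1:16/63 2:15/141 7:-0/216 8:0/222 9:18/150 10:17/84 11:29/81 13:34/82
0 0 -10:-1/231 -9:0/231 -8:-2/231 -7:-1/231 -6:0/231 -5:-1/230 -4:-0/230 -3:-1/230 -2:-0/231 -1:-0/230 0:0/231 1:0/230 2:0/230 3:-1/230 4:-0/230 5:0/231 6:0/230 7:0/230 8:1/229 9:15/158 10:19/79 11:23/73 12:34/91
11 0 -165:181/49 -164:233/22 -163:190/45 -162:190/45 -161:184/47 -160:208/47 -159:223/52 -158:242/39 -157:253/37 -156:249/39 -155:257/22 -154:236/24 -152:16/95 -150:17/42 -149:17/24 -148:16/23 -147:16/23 -146:17/24 -145:17/26 -144:17/29 -143:17/33 -142:16/41 -141:17/61 -140:16/86 -139:17/102 -138:17/110 -137:17/102 -136:16/85 -135:17/76 -134:17/70 -133:17/77 -132:17/95 -131:17/10
[... 671 characters left out ...]
/108 24:17/111 25:17/106 26:16/86 27:17/48 28:16/28 29:16/28 30:15/44 32:14/89 33:-0/128 35:-1/144 36:-1/144 37:-1/145 38:-1/144 39:0/145 40:-1/145 41:-1/144 42:0/144 43:-1/144 44:-0/144 45:-0/145
-16 1 26:20/139 27:19/144 30:-0/203 31:-1/228 32:-1/230 33:-0/218 34:1/139 35:10/48 36:14/26 37:16/36 38:17/39 39:16/45 40:16/50 41:17/52 42:16/51 43:17/49 44:16/46 45:17/42 46:17/42 47:16/45 48:17/82 49:17/140 50:17/171 51:16/175 52:18/170 53:16/157 54:17/125 55:18/124 56:17/126 57:17/156 58:18/171 59:16/170 60:16/155 61:17/148 62:17/162 63:17/162 65:17/143 66:17/134 67:16/168 68:16/174 69:17/175 70:17/165 71:16/118 72:16/67 73:16/46 74:15/39 75:16/43 76:14/45 78:11/60 79:13/89 80:20/148 81:19/139
```

The flags are done: 1, 2 and 3 are folded (about 36 mm high) and 4 and 5 stand. The puck's long side appears to lie along the rack's y, which disagrees with the notes, so I'll feel its true width with the fingers on the desk, without lifting.

Emit:
jog_arm(plan=[{"x": 0.011,"y": 0.0015,"z": 0,"roll": -0.07,"hand": 100},{"x": 0.011,"y": 0.001,"z": 0,"roll": 0,"hand": 100},{"x": 0.011,"y": 0.001,"z": 0,"roll": 0,"hand": 100},{"x": 0,"y": 0,"z": 0.04,"roll": 0,"hand": 100},{"x": 0,"y": 0,"z": 0.04,"roll": 0,"hand": 100},{"x": 0,"y": 0,"z": 0.04,"roll": 0,"hand": 100},{"x": 0,"y": 0,"z": 0.02,"roll": 0,"hand": 100},{"x": 0,"y": 0,"z": 0,"roll": 0,"hand": 100},{"x": 0,"y": 0,"z": 0,"roll": 0,"hand": 100}])

```text
time_s: 10.48
ee_pos: [474.7, -310.3, 50.2]
tcp_rot: [0.0, 0.997, 0.075, 0.0]
ft_force: [0.4, -0.4, 0.4]
finger_gap: 85.2
finger_force: 0.0
```

Emit:
jog_arm(plan=[{"x": 0,"y": 0,"z": 0.025,"roll": 0,"hand": 100},{"x": 0,"y": 0,"z": 0.015,"roll": 0,"hand": 100},{"x": 0,"y": 0,"z": 0.005,"roll": 0,"hand": 60},{"x": 0,"y": 0,"z": 0,"roll": 0,"hand": 60},{"x": 0,"y": 0,"z": 0,"roll": 0,"hand": 50},{"x": 0,"y": 0,"z": 0,"roll": 0,"hand": 42},{"x": 0,"y": 0,"z": 0,"roll": 0,"hand": 42},{"x": 0,"y": 0,"z": 0,"roll": 0,"hand": 42}])

```text
time_s: 11.48
ee_pos: [474.5, -310.3, 5.5]
tcp_rot: [0.001, 0.997, 0.075, 0.001]
ft_force: [0.5, 1.1, 5.7]
finger_gap: 38.5
finger_force: 60.4
```

Run:
```python
from h import *
s=st()
c=bot.get_calibration("wrist");im,d=bot.capture("wrist");np.savez("w4.npz",im=im,d=d,E=c["extrinsics"])
P=wcloud(d,c);r=rk(P);Z=P[...,2];m=(abs(r[...,0]+134)<45)&(abs(r[...,1]-11)<45)&(Z>14)&(Z<19);q=r[m].astype(np.float32)
print(m.sum(),np.percentile(q,[1,50,99],axis=0).round(1).tolist(),cv2.minAreaRect(q))
print("rack tcp",rk(s["ee_pos"]))
cv2.imwrite("pics/w4.png",cv2.convertScaleAbs(cv2.resize(im[150:300,156:356][...,::-1],(800,600),interpolation=cv2.INTER_CUBIC),alpha=1.8))
```

```text
11.47 [ 474.5 -310.3    5.5] yaw 0.1508 F [0.5 1.1 5.7] gap 38.5
3973 [[-149.9, -17.3], [-130.8, 10.2], [-116.7, 38.2]] ((-133.62957763671875, 10.361631393432617), (35.314388275146484, 65.11225891113281), 2.446368455886841)
rack tcp [-133.960992     11.55457207]
```

View pics/w4.png

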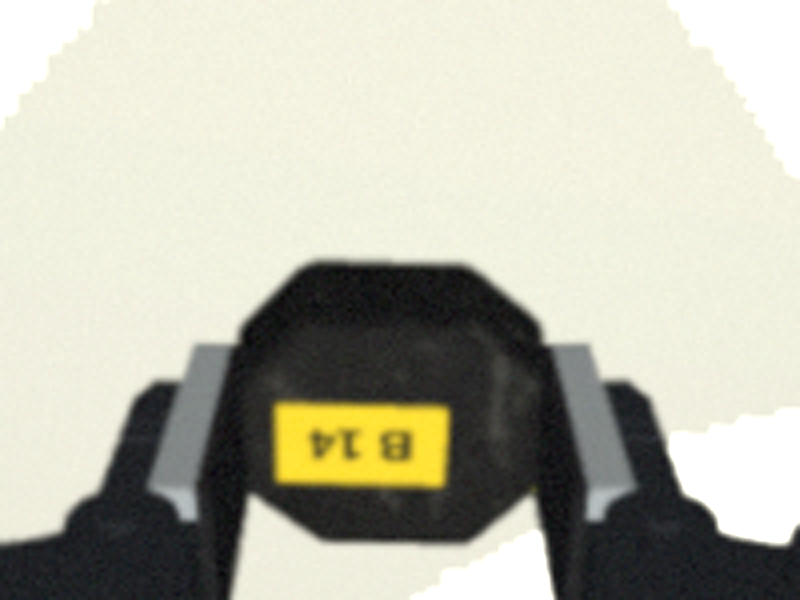

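The fingers hold the puck flat-sided at 38.5 mm across, which agrees with the notes rather than my optical size. I'll shift it on the desk to the gap axis and square it up, release it, then feel its other dimension.

Emit:
jog_arm(plan=[{"x": 0,"y": 0.003,"z": 0,"roll": 0.035,"hand": 42},{"x": 0,"y": 0.003,"z": 0,"roll": 0.035,"hand": 42},{"x": 0,"y": 0.003,"z": 0,"roll": 0,"hand": 42},{"x": 0,"y": 0.0025,"z": 0,"roll": 0,"hand": 42},{"x": 0,"y": 0,"z": 0,"roll": 0,"hand": 42}])

```text
time_s: 12.15
ee_pos: [475.8, -320.6, 5.5]
tcp_rot: [-0.0, 0.999, 0.041, 0.001]
ft_force: [0.1, 4.5, 6.9]
finger_gap: 38.5
finger_force: 60.7
```

Emit:
jog_arm(plan=[{"x": 0,"y": 0,"z": 0,"roll": 0,"hand": 90},{"x": 0,"y": 0,"z": 0,"roll": 0,"hand": 90},{"x": 0,"y": 0,"z": 0,"roll": 0,"hand": 90},{"x": 0,"y": 0,"z": -0.025,"roll": 0,"hand": 90},{"x": 0,"y": 0,"z": -0.025,"roll": 0,"hand": 90}])

```text
time_s: 12.78
ee_pos: [474.8, -321.1, 54.3]
tcp_rot: [-0.0, 0.999, 0.04, -0.001]
ft_force: [-0.1, 0.7, -0.6]
finger_gap: 76.8
finger_force: 0.0
```

Emit:
jog_arm(plan=[{"x": 0,"y": 0,"z": 0,"roll": -0.1745,"hand": 100},{"x": 0,"y": 0,"z": 0,"roll": -0.1745,"hand": 100},{"x": 0,"y": 0,"z": 0,"roll": -0.1745,"hand": 100},{"x": 0,"y": 0,"z": 0,"roll": -0.1745,"hand": 100},{"x": 0,"y": 0,"z": 0,"roll": -0.1745,"hand": 100},{"x": 0,"y": 0,"z": 0,"roll": -0.1745,"hand": 100},{"x": 0,"y": 0,"z": 0,"roll": -0.1745,"hand": 100},{"x": 0,"y": 0,"z": 0,"roll": -0.1745,"hand": 100},{"x": 0,"y": 0,"z": 0,"roll": -0.175,"hand": 100},{"x": 0,"y": 0,"z": 0,"roll": 0,"hand": 100}])

```text
time_s: 14.02
ee_pos: [475.1, -321.3, 54.1]
tcp_rot: [-0.0, 0.679, 0.734, -0.0]
ft_force: [-1.6, 0.1, 0.6]
finger_gap: 85.6
finger_force: 0.0
```

Run:
```python
from h import *
s=st();print("rack tcp",rk(s["ee_pos"]))
c=bot.get_calibration("wrist");im,d=bot.capture("wrist");t=bot.capture("top");np.savez("w5.npz",im=im,d=d,E=c["extrinsics"],t=t[0])
P=wcloud(d,c);r=rk(P);Z=P[...,2];m=(abs(r[...,0]+134)<30)&(abs(r[...,1])<30)&(Z>13)&(Z<19);q=r[m].astype(np.float32)
print(m.sum(),np.percentile(q,[1,50,99],axis=0).round(1).tolist(),cv2.minAreaRect(q))
```

```text
14.03 [ 475.1 -321.3   54.1] yaw 1.6498 F [-1.6  0.1  0.6] gap 85.6
rack tcp [-134.31032044    0.57333295]
2527 [[-150.9, -18.9], [-133.7, 1.7], [-116.8, 19.3]] ((-133.7150115966797, -0.10785865783691406), (40.41423034667969, 35.259613037109375), 88.89328002929688)
```

Emit:
jog_arm(plan=[{"x": 0,"y": 0,"z": 0.025,"roll": 0,"hand": 100},{"x": 0,"y": 0,"z": 0.018,"roll": 0,"hand": 100},{"x": 0,"y": 0,"z": 0.005,"roll": 0,"hand": 60},{"x": 0,"y": 0,"z": 0,"roll": 0,"hand": 60},{"x": 0,"y": 0,"z": 0,"roll": 0,"hand": 50},{"x": 0,"y": 0,"z": 0,"roll": 0,"hand": 39},{"x": 0,"y": 0,"z": 0,"roll": 0,"hand": 39},{"x": 0,"y": 0,"z": 0,"roll": 0,"hand": 39}])

```text
time_s: 15.12
ee_pos: [475.7, -321.8, 7.5]
tcp_rot: [0.001, 0.678, 0.735, -0.0]
ft_force: [-0.6, 0.8, 5.9]
finger_gap: 34.0
finger_force: 37.5
```

Run:
```python
from h import *
c=bot.get_calibration("wrist");E4=np.load("w4.npz");c["extrinsics"]=E4["E"]
p=lambda u,v,z:rk(wray([[156+u/4-.4,150+v/4-.4]],c,z))[0].round(1)
print("width@17",p(245,430,17),p(541,430,17));print("far bottom",p(390,262,0),"far top",p(390,323,17),"near top",p(390,541,17),"label",p(274,445,17),p(448,445,17),p(360,404,17),p(360,486,17))
s=st();c=bot.get_calibration("wrist");im,d=bot.capture("wrist");np.savez("w6.npz",im=im,d=d,E=c["extrinsics"])
# magnet size (27x27) and tape check with same recipe as puck, from w3
z=np.load("w3.npz");c["extrinsics"]=z["E"];P=wcloud(z["d"],c);r=rk(P);Z=P[...,2]
for n,x0,x1,y0,y1,z0,z1 in(("magnet",-150,-60,-175,-110,6,12),("tape",-200,-60,110,210,14,22),("wick",-35,8,-128,-88,5,11),("puck",-175,-90,-35,55,13,20)):
    m=(r[...,0]>x0)&(r[...,0]<x1)&(r[...,1]>y0)&(r[...,1]<y1)&(Z>z0)&(Z<z1);a=cv2.minAreaRect(r[m].astype(np.float32));print(n,np.round(a[1],1),round(a[2],1))
cv2.imwrite("pics/w6.png",cv2.convertScaleAbs(cv2.resize(im[130:310,136:376][...,::-1],(800,600),interpolation=cv2.INTER_CUBIC),alpha=1.8))
```

```text
width@17 [-133.1   29. ] [-130.5   -9.1]
far bottom [-115.5   11.5] far top [-116.2   11.4] near top [-149.5    9.1] label [-135.1   25.2] [-133.4    2.7] [-128.    14.4] [-140.7   13.7]
15.12 [ 475.7 -321.8    7.5] yaw 1.6516 F [-0.6  0.8  5.9] gap 34.0
magnet [27.6 28.1] 18.6
tape [57.4 57.4] 79.5
wick [33.4 33.7] 38.6
puck [35.1 41. ] 0.4
```

View pics/w6.png

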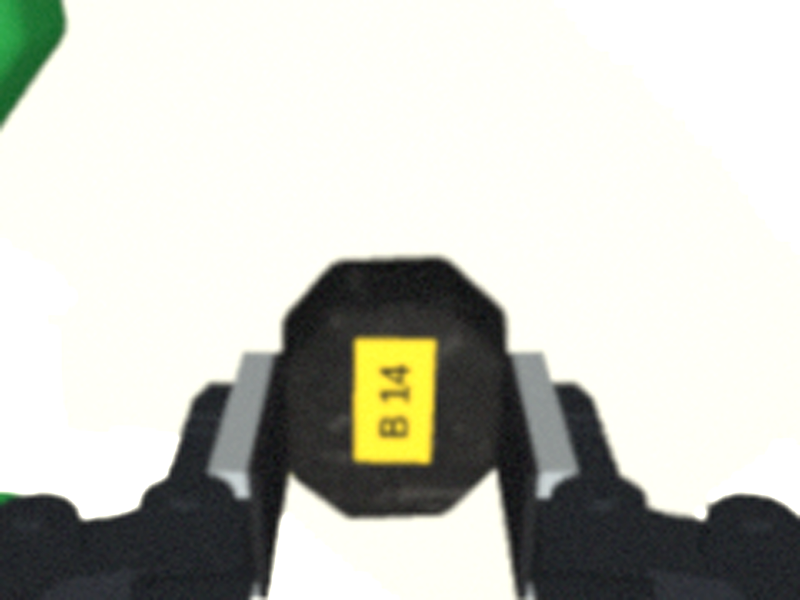

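The close views give the true size: 38 mm across (rack y, as noted) but only about 34 mm deep. Orientation is therefore correct and no turn is needed. "Home" means pushing to actual wall contact, with the near end at about rack x = -24. The puck is now on the gap axis, so I'll release, turn back, and get behind it.

Emit:
jog_arm(plan=[{"x": 0,"y": 0,"z": 0,"roll": 0,"hand": 90},{"x": 0,"y": 0,"z": 0,"roll": 0,"hand": 90},{"x": 0,"y": 0,"z": 0,"roll": 0,"hand": 90},{"x": 0,"y": 0,"z": -0.03,"roll": 0,"hand": 90},{"x": 0,"y": 0,"z": -0.03,"roll": 0,"hand": 90}])

```text
time_s: 15.8
ee_pos: [474.7, -320.9, 66.3]
tcp_rot: [-0.001, 0.678, 0.735, -0.0]
ft_force: [-0.1, -1.3, -0.1]
finger_gap: 77.2
finger_force: 0.0
```

Emit:
jog_arm(plan=[{"x": 0,"y": 0,"z": 0,"roll": 0.1745,"hand": 0},{"x": 0,"y": 0,"z": 0,"roll": 0.1745,"hand": 0},{"x": 0,"y": 0,"z": 0,"roll": 0.1745,"hand": 0},{"x": 0,"y": 0,"z": 0,"roll": 0.1745,"hand": 0},{"x": 0,"y": 0,"z": 0,"roll": 0.1745,"hand": 0},{"x": 0,"y": 0,"z": 0,"roll": 0.1745,"hand": 0},{"x": 0,"y": 0,"z": 0,"roll": 0.1745,"hand": 0},{"x": 0,"y": 0,"z": 0,"roll": 0.1745,"hand": 0},{"x": 0,"y": 0,"z": 0,"roll": 0.175,"hand": 0},{"x": -0.025,"y": 0,"z": 0,"roll": 0,"hand": 0},{"x": -0.025,"y": 0,"z": 0,"roll": 0,"hand": 0},{"x": 0,"y": 0,"z": 0,"roll": 0,"hand": 0}])

```text
time_s: 17.3
ee_pos: [423.9, -324.9, 66.1]
tcp_rot: [-0.0, 0.999, 0.04, -0.0]
ft_force: [0.1, -0.5, 0.2]
finger_gap: 0.2
finger_force: 0.0
```

Run:
```python
from h import *
s=st();print("rack tcp",rk(s["ee_pos"]))
c=bot.get_calibration("wrist");im,d=bot.capture("wrist");np.savez("w7.npz",im=im,d=d,E=c["extrinsics"])
P=wcloud(d,c);r=rk(P);Z=P[...,2];m=(abs(r[...,0]+134)<30)&(abs(r[...,1])<30)&(Z>13)&(Z<19);q=r[m].astype(np.float32)
print(m.sum(),np.percentile(q,[1,50,99],axis=0).round(1).tolist(),cv2.minAreaRect(q))
for y in (27,-27):
    m=(abs(r[...,0]+20)<20)&(abs(r[...,1]-y)<9)&(Z>18)&(Z<24);print("div",m.sum(),np.percentile(r[m],[1,50,99],axis=0).round(1).tolist() if m.sum() else 0)
```

```text
17.3 [ 423.9 -324.9   66.1] yaw 0.0792 F [ 0.1 -0.5  0.2] gap 0.2
rack tcp [-185.5855246     1.07757437]
2859 [[-150.3, -20.0], [-132.7, -0.3], [-115.9, 18.8]] ((-133.3572998046875, -0.4095497131347656), (36.49748611450195, 40.97166061401367), 0.5761393308639526)
div 0 0
div 0 0
```

Emit:
jog_arm(plan=[{"x": 0,"y": 0,"z": 0.03,"roll": 0,"hand": 0},{"x": 0,"y": 0,"z": 0.022,"roll": 0,"hand": 0},{"x": 0,"y": 0,"z": 0.007,"roll": 0,"hand": 0},{"x": 0.008,"y": 0,"z": 0,"roll": 0,"hand": 0},{"x": 0.008,"y": 0,"z": 0,"roll": 0,"hand": 0},{"x": 0.006,"y": 0,"z": 0,"roll": 0,"hand": 0},{"x": 0.006,"y": 0,"z": 0,"roll": 0,"hand": 0},{"x": 0.006,"y": 0,"z": 0,"roll": 0,"hand": 0},{"x": 0.007,"y": 0,"z": 0,"roll": 0,"hand": 0},{"x": 0.007,"y": 0,"z": 0,"roll": 0,"hand": 0},{"x": 0.007,"y": 0,"z": 0,"roll": 0,"hand": 0},{"x": 0.007,"y": 0,"z": 0,"roll": 0,"hand": 0}])

```text
time_s: 18.85
ee_pos: [487.6, -320.2, 7.3]
tcp_rot: [0.0, 0.999, 0.04, -0.0]
ft_force: [-0.7, -0.6, 1.1]
finger_gap: 0.1
finger_force: 0.4
```

Emit:
jog_arm(plan=[{"x": 0.007,"y": 0,"z": 0,"roll": 0,"hand": 0},{"x": 0.007,"y": 0,"z": 0,"roll": 0,"hand": 0},{"x": 0.007,"y": 0,"z": 0,"roll": 0,"hand": 0},{"x": 0.006,"y": 0,"z": 0,"roll": 0,"hand": 0},{"x": 0,"y": 0,"z": 0,"roll": 0,"hand": 0}])

```text
time_s: 19.48
ee_pos: [514.7, -318.1, 7.3]
tcp_rot: [0.0, 0.999, 0.041, 0.0]
ft_force: [0.3, 0.4, 0.5]
finger_gap: -0.3
finger_force: 0.0
```

```bash
cat > m.py <<'E'
from h import *
s=st();print("rack tcp",rk(s["ee_pos"]))
c=bot.get_calibration("wrist");im,d=bot.capture("wrist")
P=wcloud(d,c);r=rk(P);Z=P[...,2];tx=rk(s["ee_pos"])[0]
m=(r[...,0]>tx+5)&(r[...,0]<min(tx+60,8))&(abs(r[...,1])<24)&(Z>13)&(Z<18.5);q=r[m].astype(np.float32)
print("puck",m.sum(),np.percentile(q,[1,50,99],axis=0).round(1).tolist(),cv2.minAreaRect(q))
for y in (27,-27):
    m=(abs(r[...,0]+14)<20)&(abs(r[...,1]-y)<5)&(Z>18)&(Z<24);print("div",m.sum(),np.percentile(r[m],[1,50,99],axis=0).round(1).tolist() if m.sum() else 0)
import sys;cv2.imwrite(sys.argv[1],cv2.convertScaleAbs(cv2.resize(im[...,::-1],(800,600),interpolation=cv2.INTER_CUBIC),alpha=1.5))
E
python3 m.py pics/w8.png
```

```text
19.48 [ 514.7 -318.1    7.3] yaw 0.0813 F [0.3 0.4 0.5] gap -0.3
rack tcp [-94.60917368   0.55859964]
puck 5084 [[-87.6, -19.5], [-63.6, -0.2], [-47.4, 19.1]] ((-67.45823669433594, -0.18212890625), (41.05878829956055, 41.57479476928711), 89.9316635131836)
div 672 [[-29.1, 24.2], [-11.5, 26.3], [5.9, 28.5]]
div 693 [[-29.2, -29.4], [-12.0, -27.1], [5.6, -25.2]]
```

Emit:
jog_arm(plan=[{"x": 0.004,"y": 0,"z": 0,"roll": 0,"hand": 0},{"x": 0.005,"y": 0,"z": 0,"roll": 0,"hand": 0},{"x": 0.005,"y": 0,"z": 0,"roll": 0,"hand": 0},{"x": 0.005,"y": 0,"z": 0,"roll": 0,"hand": 0},{"x": 0.005,"y": 0,"z": 0,"roll": 0,"hand": 0},{"x": 0.005,"y": 0,"z": 0,"roll": 0,"hand": 0},{"x": 0.005,"y": 0,"z": 0,"roll": 0,"hand": 0},{"x": 0.005,"y": 0,"z": 0,"roll": 0,"hand": 0},{"x": 0.004,"y": 0,"z": 0,"roll": 0,"hand": 0},{"x": 0.004,"y": 0,"z": 0,"roll": 0,"hand": 0},{"x": 0.003,"y": 0,"z": 0,"roll": 0,"hand": 0},{"x": 0.002,"y": 0,"z": 0,"roll": 0,"hand": 0}])

```text
time_s: 21.02
ee_pos: [566.0, -313.9, 7.3]
tcp_rot: [0.0, 0.999, 0.04, -0.0]
ft_force: [-0.2, -1.0, 0.8]
finger_gap: -0.1
finger_force: 0.3
```

Emit:
jog_arm(plan=[{"x": 0.001,"y": 0,"z": 0,"roll": 0,"hand": 0},{"x": 0.001,"y": 0,"z": 0,"roll": 0,"hand": 0}])

```text
time_s: 21.28
ee_pos: [567.8, -313.8, 7.3]
tcp_rot: [-0.0, 0.999, 0.04, -0.0]
ft_force: [0.1, 0.3, 0.8]
finger_gap: 0.4
finger_force: 0.2
```

```bash
python3 m.py pics/w9.png
```

```text
21.27 [ 567.8 -313.8    7.3] yaw 0.0807 F [0.1 0.3 0.8] gap 0.4
rack tcp [-41.2904999    0.59256711]
puck 4979 [[-34.1, -19.8], [-11.1, -0.3], [4.9, 19.2]] ((-14.041013717651367, 1.6609783172607422), (45.211814880371094, 41.610069274902344), 89.15340423583984)
div 558 [[-29.0, 23.9], [-10.6, 26.0], [5.6, 28.4]]
div 555 [[-28.9, -29.6], [-11.6, -27.1], [4.8, -25.2]]
```

Emit:
jog_arm(plan=[{"x": 0.001,"y": 0,"z": 0,"roll": 0,"hand": 0},{"x": 0.001,"y": 0,"z": 0,"roll": 0,"hand": 0},{"x": 0,"y": 0,"z": 0,"roll": 0,"hand": 0}])

```text
time_s: 21.7
ee_pos: [570.0, -313.6, 7.3]
tcp_rot: [0.0, 0.999, 0.04, 0.0]
ft_force: [0.1, -0.8, 0.7]
finger_gap: 0.1
finger_force: 0.0
```

Emit:
jog_arm(plan=[{"x": 0.001,"y": 0,"z": 0,"roll": 0,"hand": 0},{"x": 0,"y": 0,"z": 0,"roll": 0,"hand": 0}])

```text
time_s: 21.95
ee_pos: [570.9, -313.5, 7.3]
tcp_rot: [0.0, 0.999, 0.04, 0.0]
ft_force: [0.6, 0.2, 0.1]
finger_gap: -0.1
finger_force: 0.0
```

Emit:
jog_arm(plan=[{"x": 0.001,"y": 0,"z": 0,"roll": 0,"hand": 0},{"x": 0,"y": 0,"z": 0,"roll": 0,"hand": 0}])

```text
time_s: 22.2
ee_pos: [571.3, -313.5, 7.3]
tcp_rot: [0.0, 0.999, 0.04, -0.001]
ft_force: [-3.1, -0.4, 1.4]
finger_gap: 0.0
finger_force: 1.5
```

Emit:
jog_arm(plan=[{"x": 0.001,"y": 0,"z": 0,"roll": 0,"hand": 0},{"x": 0,"y": 0,"z": 0,"roll": 0,"hand": 0},{"x": 0,"y": 0,"z": 0,"roll": 0,"hand": 0}])

```text
time_s: 22.58
ee_pos: [571.5, -313.5, 7.2]
tcp_rot: [0.0, 0.999, 0.04, -0.001]
ft_force: [-5.4, -1.6, 2.9]
finger_gap: 0.5
finger_force: 3.1
```

```bash
python3 m.py pics/w10.png
```

```text
22.57 [ 571.5 -313.5    7.2] yaw 0.0801 F [-5.4 -1.6  2.9] gap 0.5
rack tcp [-37.61239466   0.5873302 ]
puck 4568 [[-30.5, -20.0], [-9.0, -0.3], [6.1, 19.1]] ((-12.097944259643555, 1.4988269805908203), (44.805511474609375, 38.24641418457031), 89.78141021728516)
div 535 [[-29.0, 24.2], [-10.5, 26.2], [5.6, 28.5]]
div 530 [[-29.1, -29.5], [-11.5, -27.1], [4.2, -25.1]]
```

The push force rises at the wall, so the puck is home. I'll back off and check.

Emit:
jog_arm(plan=[{"x": -0.003,"y": 0,"z": 0,"roll": 0,"hand": 0},{"x": -0.012,"y": 0,"z": 0,"roll": 0,"hand": 0},{"x": -0.03,"y": 0,"z": 0,"roll": 0,"hand": 0},{"x": -0.03,"y": 0,"z": -0.02,"roll": 0,"hand": 0},{"x": -0.02,"y": 0,"z": -0.05,"roll": 0,"hand": 0},{"x": 0,"y": 0,"z": -0.05,"roll": 0,"hand": 0},{"x": 0,"y": 0,"z": -0.05,"roll": 0,"hand": 0},{"x": 0,"y": 0,"z": 0,"roll": 0,"hand": 0},{"x": 0,"y": 0,"z": 0,"roll": 0,"hand": 0}])

```text
time_s: 23.75
ee_pos: [477.8, -320.9, 177.1]
tcp_rot: [0.0, 0.999, 0.04, 0.0]
ft_force: [-0.8, 0.8, -0.9]
finger_gap: -0.0
finger_force: 0.0
```

Run:
```python
from h import *
s=st();c=bot.get_calibration("wrist");im,d=bot.capture("wrist")
P=wcloud(d,c);r=rk(P);Z=P[...,2]
def ext(n,x0,x1,y0,y1,z0,z1):
    m=(r[...,0]>x0)&(r[...,0]<x1)&(r[...,1]>y0)&(r[...,1]<y1)&(Z>z0)&(Z<z1);q=r[m]
    if len(q):print(n,m.sum(),"zmax",Z[m].max().round(0),"x",np.percentile(q[:,0],[1,50,99]).round(1),"y",np.percentile(q[:,1],[1,50,99]).round(1))
for n,y in(("st1",108),("st2",54),("puck",0)):ext(n,-45,9,y-21,y+21,13,18.5)
for y in(108,54,0,-54,-108): ext("flag%d"%y,0,40,y-30,y+24,34.5,70)
ext("tape",-200,-60,110,210,8,25);ext("magnet",-150,-40,-200,-110,5,15);ext("wick",-30,8,-125,-90,4,12)
a=cv2.resize(im[:230,80:413],(800,552),interpolation=cv2.INTER_CUBIC)
cv2.imwrite("pics/end.png",cv2.convertScaleAbs(a[...,::-1],alpha=1.3))
```

```text
23.75 [ 477.8 -320.9  177.1] yaw 0.0807 F [-0.8  0.8 -0.9] gap -0.0
st1 1020 zmax 18.0 x [-32.  -15.3   2. ] y [ 87.8 106.1 126. ]
st2 1137 zmax 18.0 x [-32.2 -15.2   1.7] y [35.7 54.6 74.5]
puck 1197 zmax 18.0 x [-26.2  -9.7   8.2] y [-20.4  -0.5  18.5]
flag108 332 zmax 40.0 x [10.3 17.9 25.7] y [ 80.7  91.5 109.9]
flag54 382 zmax 40.0 x [10.5 18.  25.7] y [27.1 38.6 55.1]
flag0 398 zmax 40.0 x [10.1 17.4 25.5] y [-27.3 -15.4   1.4]
flag-54 125 zmax 61.0 x [10.  16.4 25.4] y [-58.9 -52.3 -50.4]
flag-108 179 zmax 61.0 x [ 9.9 17.1 25.7] y [-110.7 -106.4 -104.5]
tape 1372 zmax 21.0 x [-136.9 -108.8  -81.4] y [142.7 167.4 198.5]
magnet 529 zmax 12.0 x [-117.1 -102.1  -86.9] y [-152.2 -137.3 -122.8]
wick 717 zmax 10.0 x [-26.4 -10.7   5.2] y [-121.9 -106.2  -90.8]
```

View pics/end.png

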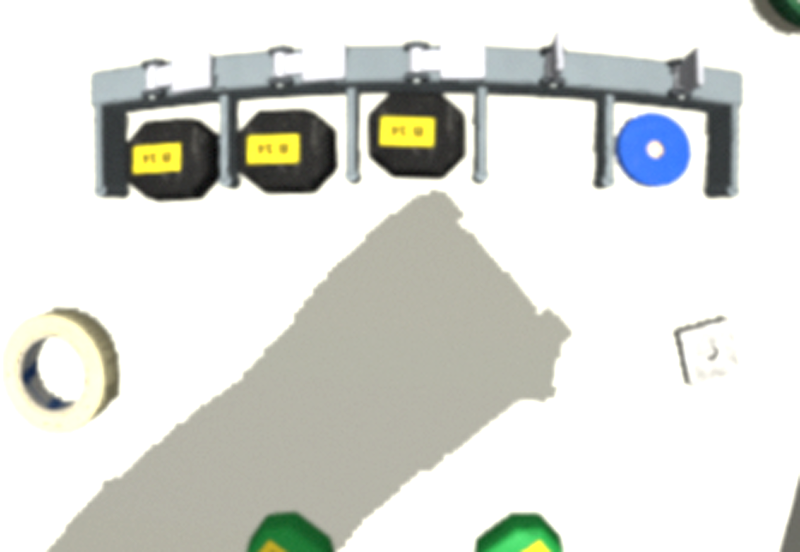

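The puck (417,133) sits against the back wall of gap 3. Flags 1 to 3 are folded, flags 4 (553,60) and 5 (690,70) stand, and everything else is where it was. Handing in.

```bash
python3 -c "
from station import bot
print(bot.finish_job())"
```

```text
the job is handed in; nothing more can be done
None
```

I handed in the job: flags 1, 2 and 3 are folded in order, 4 and 5 stand, and the puck is against the back wall of gap 3. It measures about 34 mm deep, not the stated 44, so its near end sits about 6 mm inside the dividers instead of 4 mm proud. While finding this I gripped it twice on the desk without lifting it and slid it about 11 mm sideways onto the gap axis before the push. The bystanders did not move, and the hand is clear.

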